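# Lay up a stack on the arbor press and slide it under the ram

## Task

Lay up a pressing job on the arbor press's sliding carriage: centre the plain black ring on the yellow circle, then the toothed pulley on it, then the ball bearing, then the brass bush upright on top with its flange still down, each let go before the next is added. Then slide the loaded carriage by its red knob fully home under the ram, with the stack still neatly centred and nothing of it touching the ram, and let go. Leave the black clamping knob and the shaft clamp beside the press where they are.

Things in the scene. Friction and masses are not known exactly. Their poses are not given: they have to be found in the camera images.
- plain_ring: plain smooth black ring with a hole, no teeth, 63 mm diameter, 22 mm high (the next part rests 21 to 22 mm above its underside), lying flat; origin at the centre of its underside, z up. Grasp across the outside.
- pulley: black toothed belt pulley with a grey hub face, 66 mm diameter, 26 mm high, lying flat; origin at the centre of its underside, z up. Grasp across the toothed rim.
- bearing: light grey sealed ball bearing, 52 mm diameter, 15 mm high, lying flat; origin at the centre of its underside, z up. Grasp across the outside.
- bush: brass flange bush standing on its flange: flange 38 mm diameter, 8 mm thick, at the bottom; barrel 28 mm diameter above it; 34 mm high in all; origin at the centre of its underside, z up. Grasp the barrel.
- seat (a point): centre of the yellow circle (74 mm outside diameter) on the flat top of the steel carriage plate, at plate height, 26 mm above the bench; x points along the slide, away from the red knob and towards the ram; z up. The plate reaches 50 mm beyond it in x, 150 mm back towards the knob, and 42 mm either side; the guide rails beside the plate (out to 53 mm) are as high as it. It moves with the carriage.
- grip_knob (a point): middle of the upright round red knob by which the carriage is slid: 25 mm diameter, its head 28 mm high (44 to 72 mm above the bench) on a thinner stem; 120 mm from the seat against the slide direction (-x of the seat). This point is 58 mm above the bench; x as for the seat. It moves with the carriage.
- carriage (a joint): travel of the carriage in m: 0 = fully out towards the robot, 0.17 = fully home against its stop, with the seat exactly under the ram; grows along the seat's +x. Stiff slide: about 2 N of friction plus 12 N per m/s, stays where it is left.
- ram: fixed steel ram of the green press, 28 mm square, round 32 mm foot; origin: centre of its underside, 135 mm above the bench, so the finished stack (97 mm high, on the plate) passes 12 mm below. Ram top 295 mm high. Press head: from 15 mm before the ram axis, 165 to 250 mm high; column 45 mm beyond the axis, up to 280; lever on the -y side, up to 78 mm out and 280 high. Carry things past in front of the press.
- black_knob: bystander: lobed black clamping knob, 49 x 47 mm, 31 mm high, on the bench; origin at the centre of its underside. Leave alone.
- shaft_clamp: bystander: aluminium split shaft clamp block, 46 x 56 mm, 55 mm high, on the bench; origin at the centre of its underside. Leave alone.
Things that resemble listed ones, but are neither listed nor needed, are in the scene too. Leave any blue look-alike of the bush alone. Of the things shaped like the bearing, the grey one is meant.

How it is judged:
On the way, in this order (a step that is already met when the one before it is completed fails the run):
1. The plain black ring lies centred on the yellow circle, released (horizontal distance between plain_ring and seat below 0.01 m and z of plain_ring in the frame of seat between -0.005 and 0.005 m and angle between plain_ring's own z axis and vertical below 0.12 rad and contact force between the fingers and plain_ring below 0.3 N), for 0.2 s.
2. The toothed pulley lies centred on the plain ring, released (horizontal distance between pulley and plain_ring below 0.01 m and z of pulley in the frame of plain_ring between 0.0165 and 0.0265 m and angle between pulley's own z axis and vertical below 0.12 rad and contact force between the fingers and pulley below 0.3 N), for 0.2 s.
3. The bearing lies centred on the pulley, released (horizontal distance between bearing and pulley below 0.01 m and z of bearing in the frame of pulley between 0.021 and 0.031 m and angle between bearing's own z axis and vertical below 0.12 rad and contact force between the fingers and bearing below 0.3 N), for 0.2 s.
4. The brass bush stands upright on the bearing, released (horizontal distance between bush and bearing below 0.01 m and z of bush in the frame of bearing between 0.01 and 0.02 m and angle between bush's own z axis and vertical below 0.12 rad and contact force between the fingers and bush below 0.3 N), for 0.2 s.
5. The loaded carriage is fully home under the ram (value of joint carriage above 0.163 m), for 0.2 s.
At the end, for the whole second after the job is handed in: The plain ring lies on the yellow circle, the pulley on the ring, the bearing on the pulley and the bush on the bearing, each upright and within 10 mm of the centre of what it rests on; the carriage is within 7 mm of its home stop; all released and at rest (all of step 1 and all of step 2 and all of step 3 and all of step 4 and linear speed of each of plain_ring, pulley, bearing, bush below 0.02 m/s and value of joint carriage above 0.163 m); the robot touches nothing.
It fails at once if a stacked part touches the press ram (contact force between ram and plain_ring above 0.5 N or contact force between ram and pulley above 0.5 N or contact force between ram and bearing above 0.5 N or contact force between ram and bush above 0.5 N).
It fails at once if a bystander is moved more than 30 mm (distance of any of black_knob, shaft_clamp from where it was at the start of the episode above 0.03 m).
It also fails if it takes over 128 s, if anything falls off the work surface, if the arm or the gripper's body presses on something with over 40 N, if the wrist force passes 120 N, or if a joint passes its speed limit or range.

## Robot

A 7-joint arm with a two-finger parallel gripper is mounted at the origin on a cart in front of the work surface, level with it; the furniture and walls round the work are solid. World frame = base frame: x ahead of the robot, y to its left, z up, the work surface at z = 0. Lengths are in m, angles in rad, forces in N, time in s.
With the tool pointing down it reaches from about 0.4 to 0.875 m from the base axis. Payload 4.4 kg.
Tool frame: the origin (TCP) lies on the centre line of the jaws, within the pads' length; the fingertips stand 14 mm ahead of it and the grasp point (between the pads) lies 5 mm behind it (nose_length is the distance from the TCP to the fingertips, in m); z points along the fingers, y is the line along which they close (so a half turn about z gives the same grasp; the last joint's range is limited). The gripper opens to 85 mm and grips with 20 to 120 N. Pads are 22 mm wide; open, the fingers measure 114 mm over their backs; the gripper's body (76 mm by 85 mm) begins 54 mm behind the grasp point. The pads swing forward as they close: fully open they stand 13 mm farther back than shut.
Start: joints at [-1.252, 0.628, 0.038, 1.517, -0.027, 0.996, -0.02], TCP at [0.244, 0.602, 0.245] pointing down, gripper open.
Joint ranges: [-3.06, 3.06], [-0.37, 2.12], [-1.25, 1.32], [0.18, 2.47], [-1.1, 4.24], [0.23, 1.98], [-2.94, 2.94]. Speed limits (rad/s): [2.57, 2.57, 3.14, 3.14, 3.14, 3.14, 3.14].

## Interface

Orientations are given as [roll, pitch, yaw] about the fixed x, y, z axes, in that order (R = Rz(yaw) Ry(pitch) Rx(roll)).
In Python, from plant import * gives the robot as it stands.
- The arm moves only by the tool drive_tool, never from a script. Its argument "plan" is a list of rows, each a list of 7 numbers: the shift along the tool's x, y, z scaled (see below), then the turn, a rotation vector about the tool's x, y, z scaled (see below), then the opening, from -1 (shut) to 1 (fully open). A call has 1 to 10 rows; each row shifts and turns the commanded pose from where the row before left it, along the tool's axes as they then stand; what a row does not reach is not made up. The controller multiplies each number of a shift by 4 cm and each number of a turn by 0.15 rad. A row lasts 1/10 s, in which the tool goes at most 50 mm and 8.59 degrees, less where a joint would pass 70% of its speed; a pose out of reach is approached as far as the arm can. A call with a number of a shift or a turn outside -1 to 1 is refused whole. A call with a gripper value outside its range is refused whole. The fingers move at their own pace and stop on an object; the grip force is fixed at half the most. Time passes only in rows, so rows that do not move let the fingers close. It gives the time, the measured TCP pose, the force, the opening and the grip force at its end, in the units of the state.
- get_obs(): the state, without advancing time (a new reading comes with each control period).
- get_image(name): name is "scene" or "top" or "wrist"; returns a dict with "image" (384x512x3 uint8, blue, green, red), "fx", "fy", "cx", "cy" (pixels), "rvec" (rotation vector, rad) and "tvec" (3), from world to camera coordinates, as OpenCV has them. Camera axes: x right, y down, z forward; pixel columns grow to the right and rows downward; lengths in m; the calibration is good to about 2 mm. A picture is of the moment at which its call begins. There is no depth.
- finish_job(): hands the job in; it is judged then, once.
The state is a dict: "time_s": time; "q": joint angles; "qvel": joint speeds; "tau": joint torques, N m; "tool_pos": TCP position; "ee_rot": TCP orientation; "wrist_force": force on the tool from outside, world axes, zero at the start; "moment": the same for the moment, N m; "opening": finger opening in m; "grasp_force": force on a finger pad.
Only numpy, scipy, OpenCV 4.12 (cv2) and the standard library are available. Lean on these libraries where they do the work, as an engineer would, in place of code of your own. Each camera call takes 0.05 s, during which the arm holds its last target. There are 200 camera calls.

## Working session

There is one attempt and no reset: what is moved stays moved. The work goes in short steps, Python scripts to look and compute and a tool call to move; the robot and the scene stay as the last step left them, time stands still between calls to the robot, and variables do not carry over. Pictures are saved under pics/ and viewed, at most 14 in all, crops included, and the job is handed in when it is done.

Besides the shell and the picture viewer there is one more tool, called after "Emit:" in YAML: its name, and indented under it one key for each argument. drive_tool: Moves the arm, as the interface text tells. Its arguments: {"type":"object","properties":{"plan":{"type":"array","items":{"type":"array","items":{"type":"number","minimum":-1,"maximum":1}}}},"required":["plan"]}

```bash
ls; mkdir -p pics; cat > h.py <<'E'
from plant import *
import numpy as np, cv2
from scipy.spatial.transform import Rotation as R
def cam(n):
    d=get_image(n); d['Rm']=cv2.Rodrigues(np.array(d['rvec'],float))[0]; d['t']=np.array(d['tvec'],float).ravel(); return d
def ray(d,u,v,z):
    r=d['Rm'].T@np.array([(u-d['cx'])/d['fx'],(v-d['cy'])/d['fy'],1]); c=-d['Rm'].T@d['t']
    return c+r*(z-c[2])/r[2]
def proj(d,p):
    q=d['Rm']@np.array(p)+d['t']; return q[0]/q[2]*d['fx']+d['cx'],q[1]/q[2]*d['fy']+d['cy']
E
python3 - <<'E'
from h import *
o=get_obs(); print(o)
for n in ["scene","top"]:
    d=cam(n); print(n,-d['Rm'].T@d['t'],d['Rm'][2],d['fx'])
    cv2.imwrite(f"pics/{n}0.png",cv2.resize(d['image'],(800,600),interpolation=cv2.INTER_CUBIC)); np.save(f"pics/{n}0.npy",d,allow_pickle=True)
E
```

```text
pics
{'time_s': 0.0, 'q': array([-1.2518047 ,  0.62930947,  0.03844916,  1.5183769 , -0.02703594,
        0.99628864, -0.01999273]), 'qvel': array([-0.00183847,  0.00099735, -0.00098392,  0.00021393, -0.0009472 ,
       -0.00015315,  0.00114165]), 'tau': array([ 3.15864381e-04, -5.63404977e+01,  1.22651070e+00, -1.93445152e+01,
        1.10745634e-02,  1.04623710e-02,  1.12824071e-05]), 'tool_pos': array([0.24373107, 0.60192965, 0.24441009]), 'ee_rot': array([-3.13972807e+00, -3.05070102e-06,  2.75678271e+00]), 'wrist_force': array([ 0.56649581, -0.5426108 , -0.84623442]), 'moment': array([ 0.02121978,  0.00671243, -0.04100819]), 'grasp_force': 0.0, 'opening': 0.08529892967427358}
scene [-0.25063981 -0.77544682  1.0047586 ] [ 0.57438789  0.50321725 -0.64563995] 492.25531892507337
top [ 0.45244426 -0.03718917  1.51074316] [ 0.07964834 -0.02661153 -0.99646775] 420.7426187422356
```

View pics/top0.png

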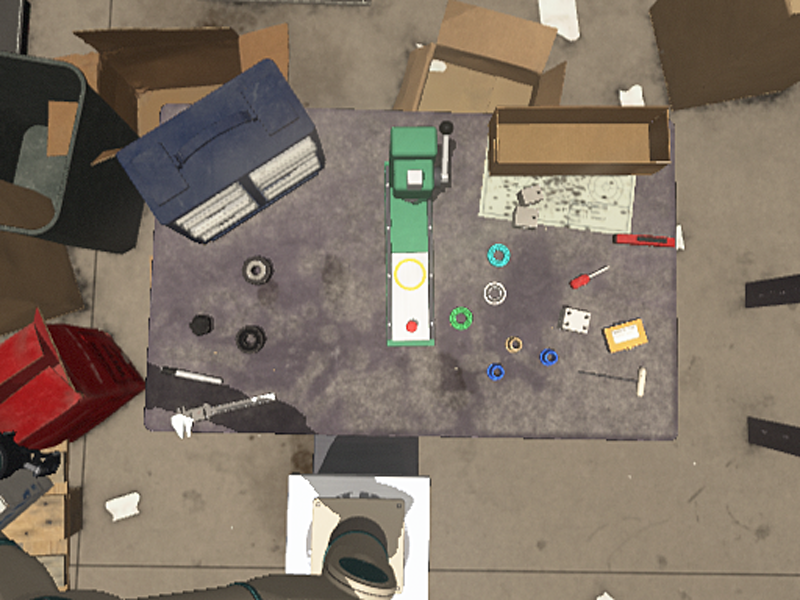

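View pics/scene0.png

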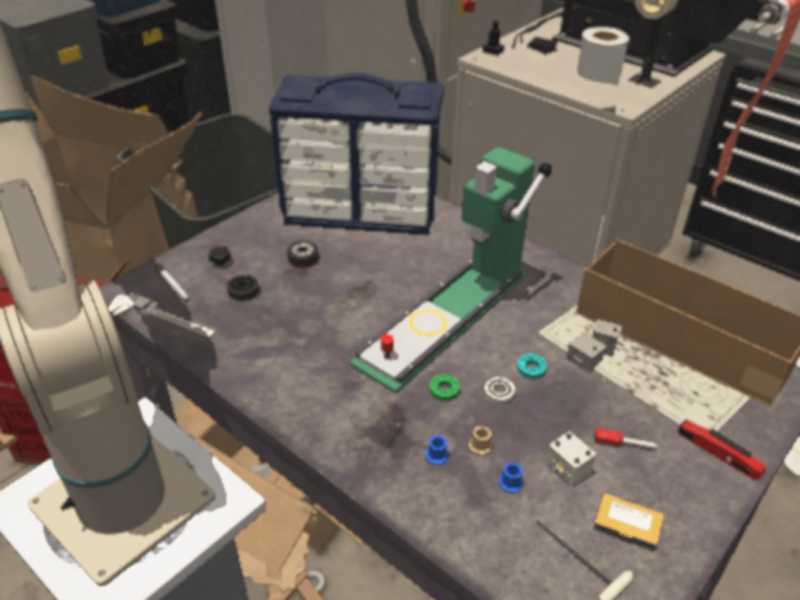

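The top view (800x600 px) shows the plain ring at (251,339), pulley at (258,270), black knob at (201,324), seat at (410,274) and red knob at (412,326). The grey bearing is at (495,293), the brass bush at (515,344) and the clamp at (575,320). The scene view agrees with this.

```bash
python3 - <<'E'
from h import *
def load(n): return np.load(f"pics/{n}0.npy",allow_pickle=True).item()
d=load("top"); im=d['image']; hsv=cv2.cvtColor(im,cv2.COLOR_BGR2HSV)
H,S,V=[hsv[...,i].astype(int) for i in range(3)]
def blob(name,mask,u,v,r,z):
    u*=.64;v*=.64
    m=np.zeros(mask.shape,np.uint8); cv2.circle(m,(int(u),int(v)),r,255,-1); m[~mask]=0
    c=max(cv2.findContours(m,cv2.RETR_EXTERNAL,cv2.CHAIN_APPROX_NONE)[0],key=cv2.contourArea)
    (a,b),rr=cv2.minEnclosingCircle(c); M=cv2.moments(cv2.convexHull(c)); x=M['m10']/M['m00'];y=M['m01']/M['m00']
    print(name,np.round([x,y,rr,a,b],1),ray(d,x+0.0,y,z).round(4))
blob("ring",V<50,251,339,13,.015); blob("pulley",V<50,258,270,13,.015)
blob("knob_b",V<50,201,324,10,.02)
blob("bearing",(V>125)&(S<60),495,293,11,.014)
blob("bush",(S>75)&(H<30)&(H>8),515,344,9,.03)
blob("seat",(S>60)&(H>18)&(H<35)&(V>150),410,274,16,.026)
blob("red",(S>150)&((H<10)|(H>170)),412,326,9,.070)
d=cam("wrist"); print(-d['Rm'].T@d['t'],d['Rm'][2],d['fx'])
T=get_obs(); Rt=R.from_euler('xyz',T['ee_rot']).as_matrix(); print("cam in tool",Rt.T@(-d['Rm'].T@d['t']-T['tool_pos']),(d['Rm']@Rt).round(3))
E
```

```text
ring [159.  216.9   7.3 159.  217. ] [0.4506 0.2565 0.015 ]
pulley [171.8 175.7   5.2 171.5 175. ] [0.5975 0.2169 0.015 ]
knob_b [129.  206.4   6.8 128.8 207.7] [0.4849 0.3615 0.02  ]
bearing [314.5 185.8  10.1 314.5 185.5] [ 0.5737 -0.293   0.014 ]
bush [328.2 220.1   5.4 328.3 220.3] [ 0.4524 -0.3397  0.03  ]
seat [262.  175.1  10.3 261.9 175.1] [ 0.6065 -0.103   0.026 ]
red [262.9 208.5   3.4 263.  208.5] [ 0.4872 -0.1068  0.07  ]
[0.18398022 0.62696144 0.37274338] [ 0.23850907 -0.09889499 -0.96609172] 303.0198016712299
cam in tool [ 0.06481756  0.00043298 -0.12813237] [[ 0.001  1.     0.001]
 [-0.966  0.001 -0.258]
 [-0.258 -0.001  0.966]]
```

Emit:
drive_tool:
  plan:
    - [0,0,0,0,0,-0.857,1]
    - [0,0,0,0,0,-0.857,1]
    - [0,0,0,0,0,-0.857,1]
    - [-0.52,-0.86,0.1,0,0,0,1]
    - [-0.52,-0.86,0.1,0,0,0,1]
    - [-0.52,-0.86,0.1,0,0,0,1]
    - [-0.52,-0.86,0.2,0,0,0,1]
    - [-0.52,-0.86,0.3,0,0,0,1]
    - [-0.52,-0.86,0.4,0,0,0,1]
    - [-0.52,-0.86,0.4,0,0,0,1]

```text
time_s: 1.15
tool_pos: [0.3904, 0.3604, 0.1809]
ee_rot: [3.141, 0.0, -3.141]
wrist_force: [0.9, 0.4, 0.2]
opening: 0.0856
grasp_force: 0.0
```

Emit:
drive_tool:
  plan:
    - [-0.52,-0.86,0.4,0,0,0,1]
    - [-0.52,-0.86,0.5,0,0,0,1]
    - [-0.4,-0.8,0.4,0,0,0,1]
    - [0,0,0,0,0,0,1]
    - [0,0,0,0,0,0,1]

```text
time_s: 1.65
tool_pos: [0.4476, 0.2601, 0.1288]
ee_rot: [-3.141, -0.001, 3.14]
wrist_force: [0.4, 0.6, -0.1]
opening: 0.0853
grasp_force: 0.0
```

```bash
python3 - <<'E'
from h import *
import plant; print([k for k in dir(plant) if k[0]!='_'], getattr(plant,'nose_length',None))
d=cam("wrist"); np.save("pics/w1.npy",d,allow_pickle=True); cv2.imwrite("pics/w1.png",cv2.resize(d['image'],(800,600)))
o=get_obs(); print(o['tool_pos'],o['ee_rot'],o['time_s'])
print(proj(d,[.4506,.2565,.022]))
E
```

```text
['Unreachable', 'finish_job', 'get_image', 'get_obs', 'nose_length'] 0.014
[0.44732541 0.26166325 0.12930886] [ 3.14087613e+00 -2.88723726e-04 -3.14076646e+00] 1.7
(np.float64(250.19132896235098), np.float64(196.3887640387816))
```

View pics/w1.png

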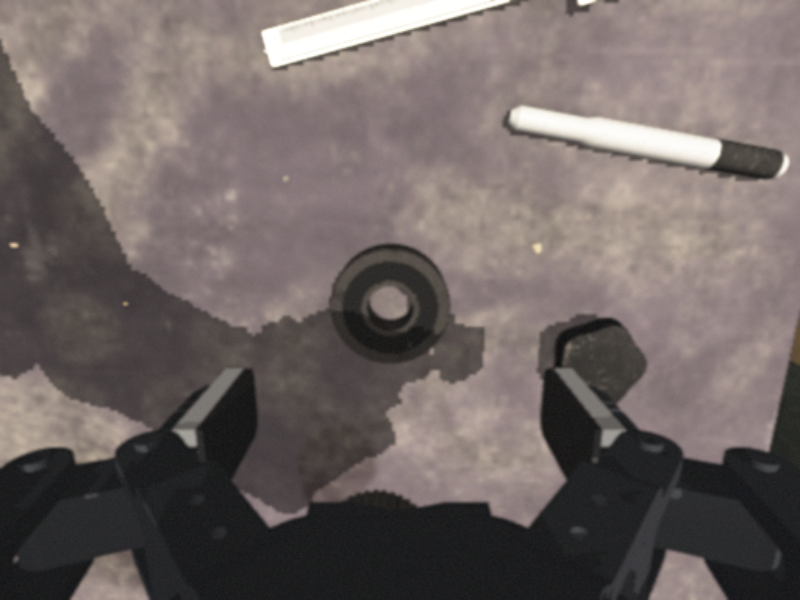

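The wrist view shows the plain ring's outline at (331..450, 243..362), so its centre is (390,302). The black knob is at (600,355), and the open pad tips are at (250,370) and (545,370).

```bash
python3 - <<'E'
from h import *
d=np.load("pics/w1.npy",allow_pickle=True).item(); p=ray(d,390.3/1.5625,302.5/1.5625,.020); t=get_obs()['tool_pos']; print(p,t)
D=p-t; print("units",-D[0]/.04,D[1]/.04,(t[2]-.013)/.04)
E
```

```text
[0.44881821 0.2561519  0.02      ] [0.44732541 0.26166325 0.12930886]
units -0.03731986152462896 -0.1377837064336987 2.9077216037498252
```

Emit:
drive_tool:
  plan:
    - [-0.04,-0.13,0.4,0,0,0,1]
    - [0,0,0.6,0,0,0,1]
    - [0,0,0.6,0,0,0,1]
    - [0,0,0.6,0,0,0,1]
    - [0,0,0.5,0,0,0,1]
    - [0,0,0.2,0,0,0,1]
    - [0,0,0,0,0,0,1]
    - [0,0,0,0,0,0,1]

```text
time_s: 2.5
tool_pos: [0.4492, 0.2569, 0.0141]
ee_rot: [3.141, 0.001, -3.14]
wrist_force: [0.2, -0.5, 0.1]
opening: 0.0853
grasp_force: 0.0
```

Emit:
drive_tool:
  plan:
    - [0,0,0,0,0,0,-1]
    - [0,0,0,0,0,0,-1]
    - [0,0,0,0,0,0,-1]
    - [0,0,0,0,0,0,-1]
    - [0,0,0,0,0,0,-1]
    - [0,0,0,0,0,0,-1]

```text
time_s: 3.1
tool_pos: [0.4496, 0.2563, 0.015]
ee_rot: [3.14, 0.002, -3.141]
wrist_force: [-1.1, -0.0, 9.8]
opening: 0.0599
grasp_force: 63.2
```

Emit:
drive_tool:
  plan:
    - [0,0,-0.3,0,0,0,-1]
    - [0,0,-0.6,0,0,0,-1]
    - [0,0,-0.6,0,0,0,-1]
    - [0,0,-0.6,0,0,0,-1]
    - [0,0,-0.4,0,0,0,-1]
    - [0,0,0,0,0,0,-1]

```text
time_s: 3.7
tool_pos: [0.4504, 0.2566, 0.116]
ee_rot: [3.139, 0.004, -3.141]
wrist_force: [0.5, 0.7, -2.6]
opening: 0.0594
grasp_force: 66.0
```

```bash
python3 - <<'E'
from h import *
d=cam("wrist"); cv2.imwrite("pics/w2.png",cv2.resize(d['image'],(800,600)))
o=get_obs(); print(o['tool_pos'],o['opening'],o['wrist_force'])
E
```

```text
[0.44972147 0.25609379 0.11463022] 0.05952276746939776 [-0.67088843 -0.01415505 -2.16870704]
```

View pics/w2.png

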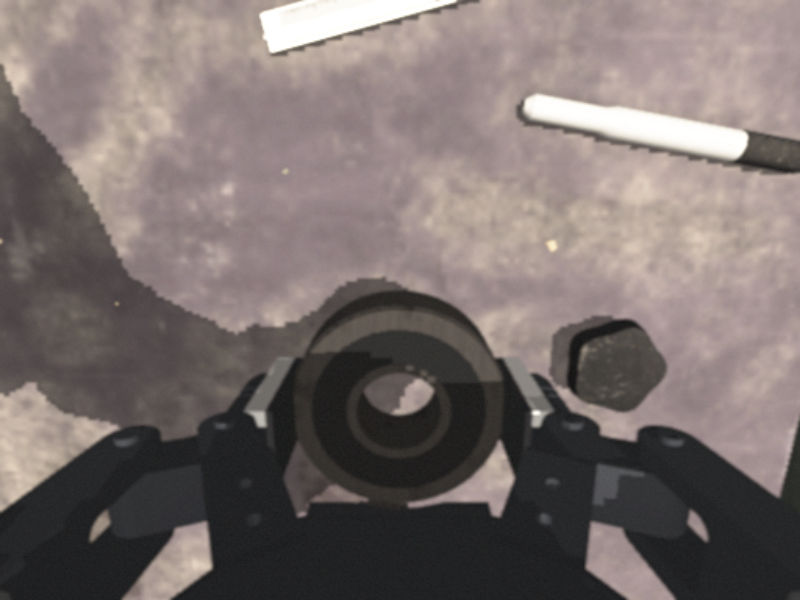

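The ring sits squarely between the pads, with its top face centred near (401,402), and the black knob at (615,365) has not moved.

Emit:
drive_tool:
  plan:
    - [-0.2,-0.6,-0.1,0,0,0,-1]
    - [-0.25,-0.9,-0.1,0,0,0,-1]
    - [-0.25,-0.9,-0.1,0,0,0,-1]
    - [-0.25,-0.9,-0.1,0,0,0,-1]
    - [-0.25,-0.9,-0.1,0,0,0,-1]
    - [-0.25,-0.9,-0.1,0,0,0,-1]
    - [-0.25,-0.9,-0.1,0,0,0,-1]
    - [-0.25,-0.9,-0.1,0,0,0,-1]
    - [-0.25,-0.9,0,0,0,0,-1]
    - [-0.25,-0.9,0,0,0,0,-1]

```text
time_s: 4.75
tool_pos: [0.5467, -0.0936, 0.1442]
ee_rot: [3.141, -0.002, -3.141]
wrist_force: [0.3, 0.6, -2.2]
opening: 0.0595
grasp_force: 65.9
```

Emit:
drive_tool:
  plan:
    - [-0.05,-0.3,0,0,0,0,-1]
    - [0,0,0,0,0,0,-1]
    - [0,0,0,0,0,0,-1]
    - [0,0,0,0,0,0,-1]

```text
time_s: 5.15
tool_pos: [0.5488, -0.1016, 0.1449]
ee_rot: [3.14, -0.001, -3.138]
wrist_force: [0.8, 0.6, -1.9]
opening: 0.06
grasp_force: 65.9
```

```bash
python3 - <<'E'
from h import *
for n in ["wrist","top"]:
    d=cam(n); im=d['image']; hsv=cv2.cvtColor(im,cv2.COLOR_BGR2HSV); H,S,V=[hsv[...,i].astype(int) for i in range(3)]
    if n=="wrist": cv2.imwrite("pics/w3.png",cv2.resize(im,(800,600)))
    for nm,m,z in [("yel",(S>80)&(H>18)&(H<35)&(V>120),.026),("red",(S>150)&((H<8)|(H>172)),.072)]:
        k,l,st,c=cv2.connectedComponentsWithStats(m.astype(np.uint8)); 
        for i in range(1,k):
            if st[i,4]>25: print(n,nm,st[i],ray(d,*c[i],z).round(4))
            if n=="wrist" and nm=="yel" and st[i,4]>100:
                v,u=np.nonzero(l==i); P=np.array([ray(d,a,b,.026)[:2] for a,b in zip(u,v)])
                A=np.c_[2*P,np.ones(len(P))]; s=np.linalg.lstsq(A,(P**2).sum(1),rcond=None)[0]; print("circ",s[:2],np.sqrt(s[2]+s[0]**2+s[1]**2))
o=get_obs(); print(o['tool_pos'],o['opening'])
E
```

```text
wrist red [ 230   98   35   37 1024] [ 0.4883 -0.1067  0.072 ]
top yel [387 204  28  21 221] [ 0.4753 -0.5986  0.026 ]
top red [395 150  37   8 148] [ 0.6886 -0.6197  0.072 ]
top red [365 176  12   9  64] [ 0.5951 -0.4774  0.072 ]
top red [   0  197   93   97 5446] [0.3424 0.646  0.072 ]
[ 0.54917504 -0.10202806  0.1452091 ] 0.059468080785367916
```

View pics/w3.png

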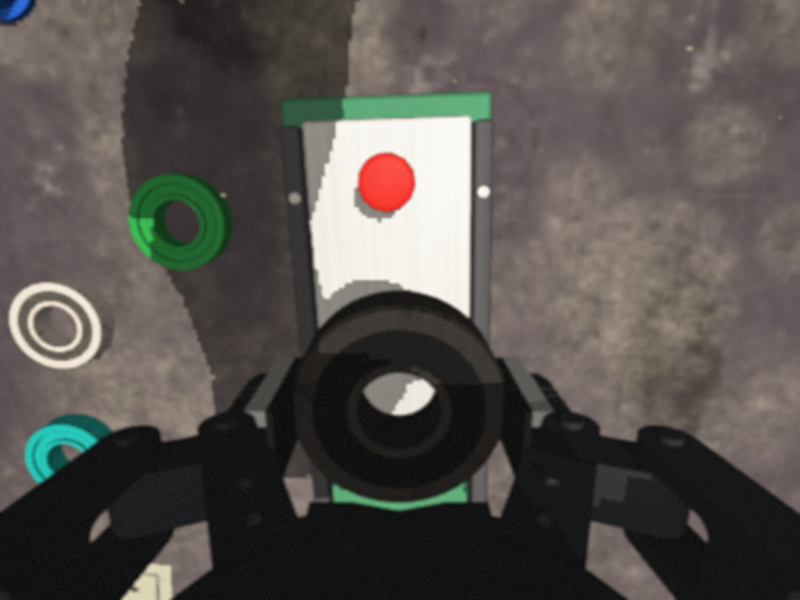

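The wrist view shows the red knob at (386,182), the bearing at (56,325), and the plate edges at x=302 and x=471. The yellow circle is hidden by the held ring.

```bash
python3 - <<'E'
from h import *
d=cam("wrist"); f=lambda u,v,z:ray(d,u/1.5625,v/1.5625,z)
a=f(471,117,.026);b=f(469.5,300,.026); print(a,b,(b-a)[1]/(b-a)[0])
a=f(491,95,.02);b=f(283,101,.02);print(a,b, -(a-b)[0]/(a-b)[1])
print("bearing",f(56,325,.015))
k=np.array([.4878,-.1067]);th=.032
s=k+.12*np.array([np.cos(th),np.sin(th)]);t=get_obs()['tool_pos'];print(s,t,"units",-(s[0]-t[0])/.04,(s[1]-t[1])/.04,(t[2]-.042)/.04)
E
```

```text
[ 0.45859537 -0.06637023  0.026     ] [ 0.55170935 -0.06307172  0.026     ] 0.035424420901492656
[ 0.44764162 -0.05601081  0.02      ] [ 0.45089666 -0.15962532  0.02      ] 0.03141492078425588
bearing [ 0.57062339 -0.29795423  0.015     ]
[ 0.60773857 -0.10286066] [ 0.54921087 -0.10238014  0.14527294] units -1.4631924273616896 -0.012012861256034332 2.5818235194309898
```

Emit:
drive_tool:
  plan:
    - [-0.5,0,0.2,0,0,0,-1]
    - [-0.6,-0.01,0.4,0,0,0,-1]
    - [-0.36,0,0.5,0,0,0,-1]
    - [0,0,0.5,0,0,0,-1]
    - [0,0,0.5,0,0,0,-1]
    - [0,0,0.3,0,0,0,-1]
    - [0,0,0.1,0,0,0,-1]
    - [0,0,0.05,0,0,0,-1]
    - [0,0,0,0,0,0,-1]
    - [0,0,0,0,0,0,-1]

```text
time_s: 6.3
tool_pos: [0.6084, -0.1045, 0.0442]
ee_rot: [-3.141, 0.002, -3.141]
wrist_force: [0.4, -0.2, -2.0]
opening: 0.0596
grasp_force: 65.9
```

Emit:
drive_tool:
  plan:
    - [0,0,0.04,0,0,0,-1]
    - [0,0,0,0,0,0,-1]
    - [0,0,0,0,0,0,-1]

```text
time_s: 6.6
tool_pos: [0.6078, -0.1045, 0.0419]
ee_rot: [-3.142, 0.0, -3.141]
wrist_force: [0.2, -0.1, -2.5]
opening: 0.0599
grasp_force: 65.9
```

Emit:
drive_tool:
  plan:
    - [0,0,0.03,0,0,0,-1]
    - [0,0,0,0,0,0,-1]
    - [0,0,0,0,0,0,-1]

```text
time_s: 6.9
tool_pos: [0.6081, -0.1045, 0.0411]
ee_rot: [-3.141, 0.001, -3.141]
wrist_force: [-1.1, -0.3, 4.1]
opening: 0.0596
grasp_force: 66.5
```

Emit:
drive_tool:
  plan:
    - [0,0,0,0,0,0,1]
    - [0,0,0,0,0,0,1]
    - [0,0,0,0,0,0,1]
    - [0,0,-0.3,0,0,0,1]
    - [0,0,-0.6,0,0,0,1]
    - [0,0,-0.8,0,0,0,1]
    - [0,0,-0.8,0,0,0,1]
    - [0,0,-0.5,0,0,0,1]
    - [0,0,0,0,0,0,1]
    - [0,0,0,0,0,0,1]

```text
time_s: 7.9
tool_pos: [0.6078, -0.1045, 0.1611]
ee_rot: [-3.141, 0.001, -3.141]
wrist_force: [-0.1, -0.1, -0.6]
opening: 0.0854
grasp_force: 0.0
```

```bash
python3 - <<'E'
from h import *
d=cam("wrist"); im=d['image']; np.save("pics/w4.npy",d,allow_pickle=True); cv2.imwrite("pics/w4.png",cv2.resize(im,(800,600)))
o=get_obs(); print(o['tool_pos'],o['opening'],o['wrist_force'],proj(d,[.608,-.1045,.048]))
E
```

```text
[ 0.60716247 -0.10442139  0.1601612 ] 0.08542542853229636 [ 1.00044944  0.56159754 -0.01567093] (np.float64(254.59344953408657), np.float64(190.79304947919658))
```

View pics/w4.png

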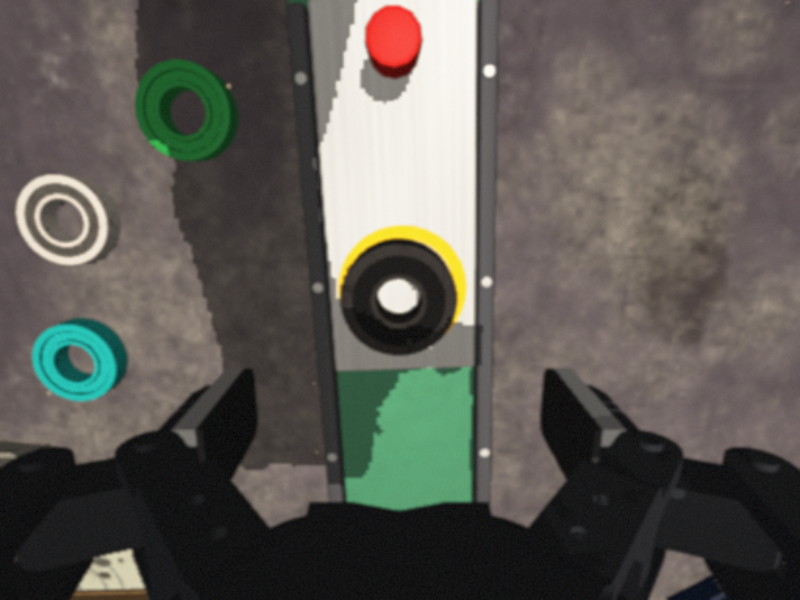

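The ring sits inside the yellow circle. Its outline is centred at about (399,297), and yellow shows along the top and right, so I will quantify the offset.

```bash
python3 - <<'E'
from h import *
from scipy.optimize import least_squares
d=np.load("pics/w4.npy",allow_pickle=True).item(); im=d['image']; hsv=cv2.cvtColor(im,cv2.COLOR_BGR2HSV); H,S,V=[hsv[...,i].astype(int) for i in range(3)]
m=(S>120)&(H>18)&(H<35)&(V>100)
P=[]
for u in range(222,297):
    vs=np.nonzero(m[100:240,u])[0]
    if len(vs): P.append(ray(d,u,vs[0]+99.5,.026)[:2])
P=np.array(P); r=least_squares(lambda c:np.hypot(*(P-c).T)-.037,[.607,-.103],loss='soft_l1',f_scale=.001); print("seat",r.x,abs(r.fun).mean())
f=lambda u,v,z:ray(d,u/1.5625,v/1.5625,z)
print("ring top", f(399,297,.046), f(340.5,297,.046),f(458.5,297,.046), "hole",f(398.5,296,.048))
print("bearing",f(62,220,.015))
E
```

```text
seat [ 0.60923689 -0.10232082] 0.00020919087701552717
ring top [ 0.60792336 -0.10386641  0.046     ] [ 0.60798118 -0.13498778  0.046     ] [ 0.60786456 -0.07222076  0.046     ] hole [ 0.60684496 -0.10413373  0.048     ]
bearing [ 0.57072345 -0.29770958  0.015     ]
```

Emit:
drive_tool:
  plan:
    - [0,0.5,0,0,0,0,1]
    - [0,0.85,0,0,0,0,1]
    - [0.05,0.85,0.05,0,0,0,1]
    - [0.05,0.85,0.05,0,0,0,1]
    - [0.05,0.85,0.05,0,0,0,1]
    - [0.05,0.85,0.05,0,0,0,1]
    - [0.05,0.85,0.1,0,0,0,1]
    - [0.05,0.85,0.1,0,0,0,1]
    - [0,0.85,0.1,0,0,0,1]
    - [0,0.73,0,0,0,0,1]

```text
time_s: 8.95
tool_pos: [0.5937, 0.2185, 0.1383]
ee_rot: [-3.141, -0.004, -3.139]
wrist_force: [-0.0, 0.4, 0.7]
opening: 0.0854
grasp_force: 0.0
```

Emit:
drive_tool:
  plan:
    - [0,0,0,0,0,0,1]
    - [0,0,0,0,0,0,1]

```text
time_s: 9.15
tool_pos: [0.5944, 0.2171, 0.139]
ee_rot: [-3.14, -0.003, -3.139]
wrist_force: [-0.4, -0.8, 0.6]
opening: 0.0856
grasp_force: 0.0
```

```bash
python3 - <<'E'
from h import *
d=cam("wrist"); im=d['image']; np.save("pics/w5.npy",d,allow_pickle=True); cv2.imwrite("pics/w5.png",cv2.resize(im,(800,600)))
o=get_obs(); print(o['tool_pos'],o['opening'])
E
```

```text
[0.59486729 0.21552136 0.13925111] 0.08547560822580332
```

View pics/w5.png

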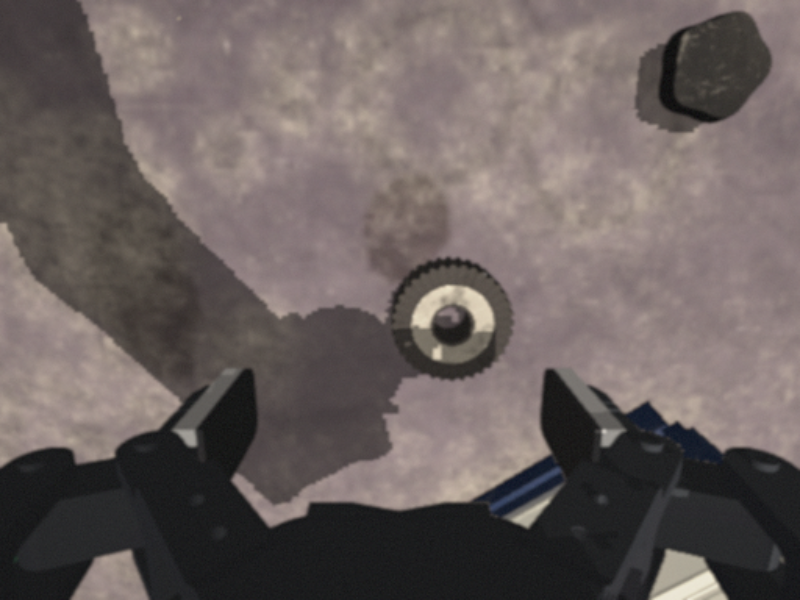

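The pulley's outline is (388..513, 258..380), so its centre is about (450,319). The toolbox is well clear at the lower right.

```bash
python3 - <<'E'
from h import *
d=np.load("pics/w5.npy",allow_pickle=True).item(); f=lambda u,v,z:ray(d,u/1.5625,v/1.5625,z)
p=f(450.5,319,.02);t=get_obs()['tool_pos']; print(p,f(453,324,.026),f(388,319,.02)[1]-f(513,319,.02)[1]); print(-(p-t)[0]/.04,(p-t)[1]/.04,(t[2]-.017)/.04)
E
```

```text
[0.60744132 0.24580855 0.02      ] [0.60836052 0.24654638 0.026     ] -0.0683506010574593
-0.31435073804970126 0.75717972259274 3.056277633802221
```

Emit:
drive_tool:
  plan:
    - [-0.15,0.38,0.2,0,0,0,1]
    - [-0.17,0.38,0.4,0,0,0,1]
    - [0,0,0.6,0,0,0,1]
    - [0,0,0.6,0,0,0,1]
    - [0,0,0.6,0,0,0,1]
    - [0,0,0.5,0,0,0,1]
    - [0,0,0.12,0,0,0,1]
    - [0,0,0,0,0,0,1]
    - [0,0,0,0,0,0,1]

```text
time_s: 10.1
tool_pos: [0.6091, 0.2474, 0.0204]
ee_rot: [3.141, 0.001, -3.141]
wrist_force: [2.0, 0.6, 0.8]
opening: 0.085
grasp_force: 0.0
```

Emit:
drive_tool:
  plan:
    - [0,0,0,0,0,0,-1]
    - [0,0,0,0,0,0,-1]
    - [0,0,0,0,0,0,-1]
    - [0,0,0,0,0,0,-1]
    - [0,0,0,0,0,0,-1]
    - [0,0,0,0,0,0,-1]

```text
time_s: 10.7
tool_pos: [0.6092, 0.2472, 0.0216]
ee_rot: [3.141, 0.002, -3.141]
wrist_force: [-0.5, -0.6, 5.7]
opening: 0.0629
grasp_force: 65.6
```

Emit:
drive_tool:
  plan:
    - [0,0,-0.3,0,0,0,-1]
    - [0,0,-0.7,0,0,0,-1]
    - [0,0,-0.8,0,0,0,-1]
    - [0,-0.4,-0.7,0,0,0,-1]
    - [0,-0.8,-0.4,0,0,0,-1]
    - [0,-0.9,0,0,0,0,-1]
    - [0,-0.9,0,0,0,0,-1]
    - [0,-0.9,0,0,0,0,-1]
    - [0,-0.9,0,0,0,0,-1]
    - [0,-0.9,0,0,0,0,-1]

```text
time_s: 11.7
tool_pos: [0.6084, 0.0178, 0.1368]
ee_rot: [-3.142, 0.001, -3.141]
wrist_force: [0.9, -0.4, -2.1]
opening: 0.0629
grasp_force: 66.5
```

Emit:
drive_tool:
  plan:
    - [0,-0.9,0,0,0,0,-1]
    - [0,-0.9,0,0,0,0,-1]
    - [0,-0.8,0,0,0,0,-1]
    - [0,-0.4,0,0,0,0,-1]
    - [0,0,0,0,0,0,-1]
    - [0,0,0,0,0,0,-1]
    - [0,0,0,0,0,0,-1]

```text
time_s: 12.4
tool_pos: [0.6088, -0.0977, 0.1359]
ee_rot: [3.14, 0.0, -3.137]
wrist_force: [0.8, 0.1, -0.8]
opening: 0.0631
grasp_force: 66.5
```

```bash
python3 - <<'E'
from h import *
d=cam("wrist"); im=d['image']; cv2.imwrite("pics/w6.png",cv2.resize(im,(800,600)))
o=get_obs(); print(o['tool_pos'],o['opening'],o['wrist_force'])
E
```

```text
[ 0.60879778 -0.09788284  0.1358295 ] 0.06316370459571437 [ 0.46043715  0.20847025 -1.84968182]
```

View pics/w6.png

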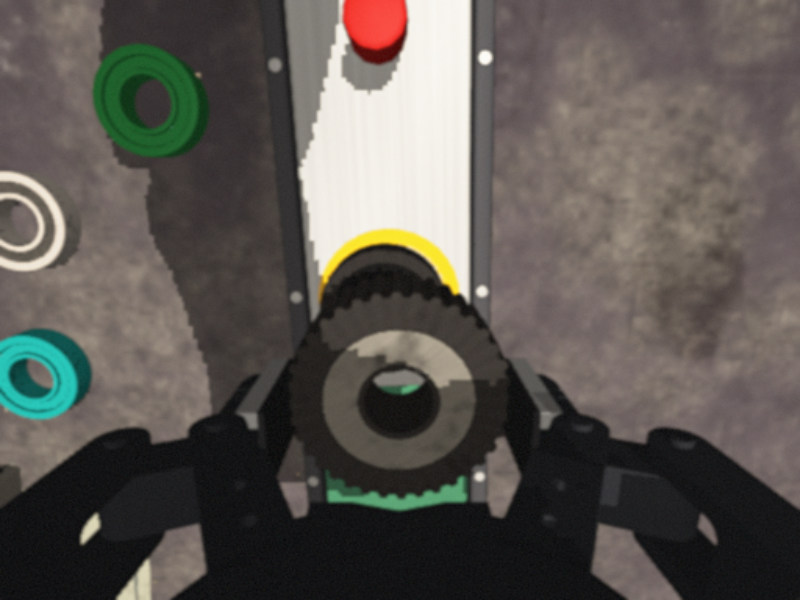

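The pulley is held centred between the pads at (398,400). The ring and yellow circle are visible behind it at about (387,260).

Emit:
drive_tool:
  plan:
    - [0,-0.15,0.2,0,0,0,-1]
    - [0,0,0.4,0,0,0,-1]
    - [0,0,0.5,0,0,0,-1]
    - [0,0,0.35,0,0,0,-1]
    - [0,0,0.12,0,0,0,-1]
    - [0,0,0.05,0,0,0,-1]
    - [0,0,0,0,0,0,-1]
    - [0,0,0,0,0,0,-1]

```text
time_s: 13.25
tool_pos: [0.6092, -0.1068, 0.0716]
ee_rot: [-3.141, 0.001, -3.141]
wrist_force: [-0.1, -0.3, -0.4]
opening: 0.0631
grasp_force: 66.5
```

Emit:
drive_tool:
  plan:
    - [0,0,0.03,0,0,0,-1]
    - [0,0,0,0,0,0,-1]
    - [0,0,0,0,0,0,-1]

```text
time_s: 13.55
tool_pos: [0.6087, -0.1069, 0.07]
ee_rot: [-3.142, 0.0, -3.141]
wrist_force: [-0.5, 0.1, -1.1]
opening: 0.0628
grasp_force: 66.5
```

Emit:
drive_tool:
  plan:
    - [0,0.06,0,0,0,0,-1]
    - [0,0,0.03,0,0,0,-1]
    - [0,0,0,0,0,0,-1]
    - [0,0,0,0,0,0,-1]

```text
time_s: 13.95
tool_pos: [0.6088, -0.1038, 0.0687]
ee_rot: [3.141, 0.0, -3.14]
wrist_force: [-0.1, 0.8, 0.8]
opening: 0.063
grasp_force: 66.7
```

Emit:
drive_tool:
  plan:
    - [0,0,0.02,0,0,0,-1]
    - [0,0,0,0,0,0,-1]
    - [0,0,0,0,0,0,-1]

```text
time_s: 14.25
tool_pos: [0.609, -0.1038, 0.0686]
ee_rot: [3.141, 0.001, -3.14]
wrist_force: [-0.5, 1.9, 7.2]
opening: 0.0633
grasp_force: 67.3
```

Contact. I will release, retreat upwards and look.

Emit:
drive_tool:
  plan:
    - [0,0,0,0,0,0,1]
    - [0,0,0,0,0,0,1]
    - [0,0,0,0,0,0,1]
    - [0,0,-0.3,0,0,0,1]
    - [0,0,-0.6,0,0,0,1]
    - [0,0,-0.8,0,0,0,1]
    - [0,0,-0.8,0,0,0,1]
    - [0,0,-0.3,0,0,0,1]
    - [0,0,0,0,0,0,1]
    - [0,0,0,0,0,0,1]

```text
time_s: 15.25
tool_pos: [0.6079, -0.1045, 0.179]
ee_rot: [3.142, -0.001, -3.141]
wrist_force: [0.6, -0.5, -0.3]
opening: 0.0858
grasp_force: 0.0
```

```bash
python3 - <<'E'
from h import *
d=cam("wrist"); im=d['image']; np.save("pics/w7.npy",d,allow_pickle=True); cv2.imwrite("pics/w7.png",cv2.resize(im,(800,600)))
o=get_obs(); print(o['tool_pos'],o['opening'])
E
```

```text
[ 0.60749385 -0.10439492  0.17836294] 0.0852789758081348
```

View pics/w7.png

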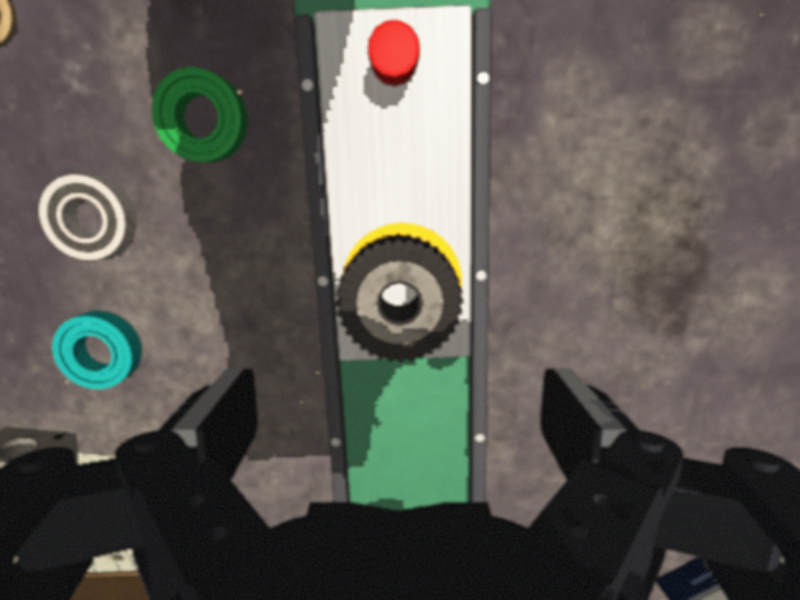

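The pulley lies on the ring with its centre at about (400,303). The bearing is at (82,217).

```bash
python3 - <<'E'
from h import *
d=np.load("pics/w7.npy",allow_pickle=True).item(); f=lambda u,v,z:ray(d,u/1.5625,v/1.5625,z)
print("pulley",f(400,303,.0735),f(400.5,299,.066)); b=f(82,217,.015); t=get_obs()['tool_pos']; print(b,-(b-t)[0]/.04,(b-t)[1]/.04)
E
```

```text
pulley [ 0.60841857 -0.10332503  0.0735    ] [ 0.60831086 -0.10303878  0.066     ]
[ 0.57043452 -0.29773531  0.015     ] 0.9264832454585425 -4.83350969703591
```

Emit:
drive_tool:
  plan:
    - [0.13,-0.5,0,0,0,0,0.7]
    - [0.13,-0.8,0,0,0,0,0.7]
    - [0.13,-0.85,0,0,0,0,0.7]
    - [0.13,-0.85,0.1,0,0,0,0.7]
    - [0.13,-0.85,0.3,0,0,0,0.7]
    - [0.13,-0.7,0.5,0,0,0,0.7]
    - [0.14,-0.28,0.6,0,0,0,0.7]
    - [0,0,0.7,0,0,0,0.7]
    - [0,0,0.5,0,0,0,0.7]
    - [0,0,0,0,0,0,0.7]

```text
time_s: 16.3
tool_pos: [0.5684, -0.2962, 0.0668]
ee_rot: [3.137, -0.009, -3.141]
wrist_force: [-0.2, 0.5, 0.9]
opening: 0.0729
grasp_force: 0.0
```

Emit:
drive_tool:
  plan:
    - [0,0,0,0,0,0,0.7]
    - [0,0,0,0,0,0,0.7]

```text
time_s: 16.5
tool_pos: [0.5726, -0.2976, 0.0724]
ee_rot: [-3.141, 0.001, -3.14]
wrist_force: [0.3, 0.1, 1.6]
opening: 0.0726
grasp_force: 0.0
```

```bash
python3 - <<'E'
from h import *
d=cam("wrist"); im=d['image']; np.save("pics/w8.npy",d,allow_pickle=True); cv2.imwrite("pics/w8.png",cv2.resize(im,(800,600)))
o=get_obs(); t=o['tool_pos']; print(t,o['opening'],-(.5704-t[0])/.04,(-.2977-t[1])/.04)
E
```

```text
[ 0.5727347  -0.29777466  0.07272647] 0.07257021848369861 0.05836739809483571 0.001866412611660484
```

View pics/w8.png

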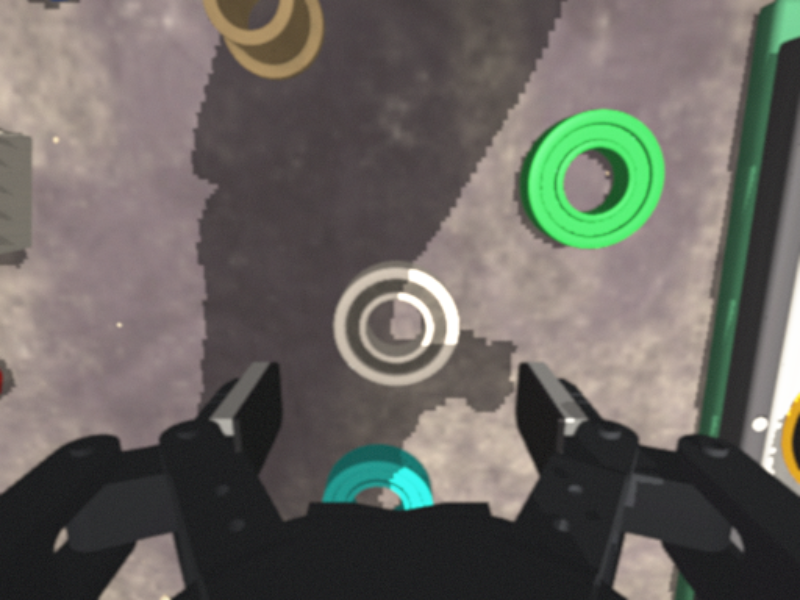

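The bearing is at (397,326) between the open pads. The green ring at (596,180) and the cyan ring at (380,490) are clear of the fingers.

```bash
python3 - <<'E'
from h import *
d=np.load("pics/w8.npy",allow_pickle=True).item(); f=lambda u,v,z:ray(d,u/1.5625,v/1.5625,z)
b=f(397,326,.015); t=get_obs()['tool_pos']; print(b,-(b-t)[0]/.04,(b-t)[1]/.04,(t[2]-.018)/.04)
print("bush flange bottom-ish",f(275,52,.006),"top",f(248,13,.034))
E
```

```text
[ 0.56969318 -0.29792742  0.015     ] 0.07603781393652198 -0.0038191077326790723 1.3681616704958388
bush flange bottom-ish [ 0.46509015 -0.34367725  0.006     ] top [ 0.46012924 -0.34475705  0.034     ]
```

Emit:
drive_tool:
  plan:
    - [0.07,0,0.3,0,0,0,0.7]
    - [0,0,0.4,0,0,0,0.7]
    - [0,0,0.4,0,0,0,0.7]
    - [0,0,0.2,0,0,0,0.7]
    - [0,0,0.07,0,0,0,0.7]
    - [0,0,0,0,0,0,0.7]
    - [0,0,0,0,0,0,0.7]

```text
time_s: 17.25
tool_pos: [0.5695, -0.2977, 0.0171]
ee_rot: [-3.141, 0.001, -3.141]
wrist_force: [1.1, 1.2, -0.1]
opening: 0.0725
grasp_force: 0.0
```

Emit:
drive_tool:
  plan:
    - [0,0,0,0,0,0,-1]
    - [0,0,0,0,0,0,-1]
    - [0,0,0,0,0,0,-1]
    - [0,0,0,0,0,0,-1]
    - [0,0,0,0,0,0,-1]
    - [0,0,0,0,0,0,-1]

```text
time_s: 17.85
tool_pos: [0.5696, -0.2981, 0.0182]
ee_rot: [-3.141, 0.001, -3.141]
wrist_force: [-1.8, 0.8, 5.9]
opening: 0.0485
grasp_force: 61.5
```

Emit:
drive_tool:
  plan:
    - [0,0,-0.3,0,0,0,-1]
    - [0,0,-0.7,0,0,0,-1]
    - [0,0,-0.8,0,0,0,-1]
    - [0,0,-0.8,0,0,0,-1]
    - [-0.1,0.4,-0.7,0,0,0,-1]
    - [-0.2,0.8,-0.3,0,0,0,-1]
    - [-0.2,0.9,0,0,0,0,-1]
    - [-0.2,0.9,0,0,0,0,-1]
    - [-0.17,0.9,0,0,0,0,-1]
    - [-0.1,0.6,0,0,0,0,-1]

```text
time_s: 18.85
tool_pos: [0.6081, -0.1136, 0.1616]
ee_rot: [3.14, 0.001, -3.138]
wrist_force: [-0.5, 0.3, -2.0]
opening: 0.0482
grasp_force: 62.6
```

Emit:
drive_tool:
  plan:
    - [0,0.37,0,0,0,0,-1]
    - [0,0,0,0,0,0,-1]
    - [0,0,0,0,0,0,-1]
    - [0,0,0,0,0,0,-1]

```text
time_s: 19.25
tool_pos: [0.6073, -0.1056, 0.1609]
ee_rot: [-3.14, -0.0, 3.139]
wrist_force: [-0.2, -0.4, -2.2]
opening: 0.048
grasp_force: 62.6
```

Emit:
drive_tool:
  plan:
    - [-0.02,0.05,0.2,0,0,0,-1]
    - [0,0,0.4,0,0,0,-1]
    - [0,0,0.5,0,0,0,-1]
    - [0,0,0.4,0,0,0,-1]
    - [0,0,0.14,0,0,0,-1]
    - [0,0,0,0,0,0,-1]
    - [0,0,0,0,0,0,-1]

```text
time_s: 19.95
tool_pos: [0.609, -0.1012, 0.0957]
ee_rot: [-3.141, 0.001, -3.141]
wrist_force: [0.3, 0.1, -1.8]
opening: 0.0482
grasp_force: 62.6
```

Emit:
drive_tool:
  plan:
    - [0,-0.04,0.07,0,0,0,-1]
    - [0,0,0,0,0,0,-1]
    - [0,0,0,0,0,0,-1]

```text
time_s: 20.25
tool_pos: [0.6088, -0.1026, 0.0929]
ee_rot: [-3.141, 0.001, -3.141]
wrist_force: [0.8, -0.7, -2.6]
opening: 0.0481
grasp_force: 62.6
```

Emit:
drive_tool:
  plan:
    - [0,0,0.03,0,0,0,-1]
    - [0,0,0,0,0,0,-1]
    - [0,0,0,0,0,0,-1]

```text
time_s: 20.55
tool_pos: [0.6085, -0.1023, 0.0913]
ee_rot: [3.142, -0.0, -3.141]
wrist_force: [0.8, 0.4, -1.7]
opening: 0.0478
grasp_force: 62.6
```

Emit:
drive_tool:
  plan:
    - [0,0,0.02,0,0,0,-1]
    - [0,0,0,0,0,0,-1]
    - [0,0,0,0,0,0,-1]

```text
time_s: 20.85
tool_pos: [0.6088, -0.1024, 0.0912]
ee_rot: [-3.142, 0.001, -3.141]
wrist_force: [-1.7, 0.1, 4.9]
opening: 0.0479
grasp_force: 63.4
```

Emit:
drive_tool:
  plan:
    - [0,0,0.02,0,0,0,-1]
    - [0,0,0,0,0,0,-1]
    - [0,0,0,0,0,0,-1]

```text
time_s: 21.15
tool_pos: [0.6097, -0.1023, 0.0912]
ee_rot: [-3.141, 0.003, -3.141]
wrist_force: [-2.3, 0.1, 9.0]
opening: 0.0482
grasp_force: 63.8
```

Emit:
drive_tool:
  plan:
    - [0,0,-0.02,0,0,0,-1]
    - [0,0,0,0,0,0,1]
    - [0,0,0,0,0,0,1]
    - [0,0,0,0,0,0,1]
    - [0,0,-0.3,0,0,0,1]
    - [0,0,-0.6,0,0,0,1]
    - [0,0,-0.8,0,0,0,1]
    - [0,0,-0.7,0,0,0,1]
    - [0,0,0,0,0,0,1]
    - [0,0,0,0,0,0,1]

```text
time_s: 22.15
tool_pos: [0.6089, -0.1025, 0.1877]
ee_rot: [-3.141, 0.002, -3.141]
wrist_force: [-1.5, -0.2, -0.9]
opening: 0.0857
grasp_force: 0.0
```

```bash
python3 - <<'E'
from h import *
d=cam("wrist"); im=d['image']; np.save("pics/w9.npy",d,allow_pickle=True); cv2.imwrite("pics/w9.png",cv2.resize(im,(800,600)))
o=get_obs(); print(o['tool_pos'],o['opening'])
E
```

```text
[ 0.60814009 -0.10244524  0.18655264] 0.0853543790901646
```

View pics/w9.png

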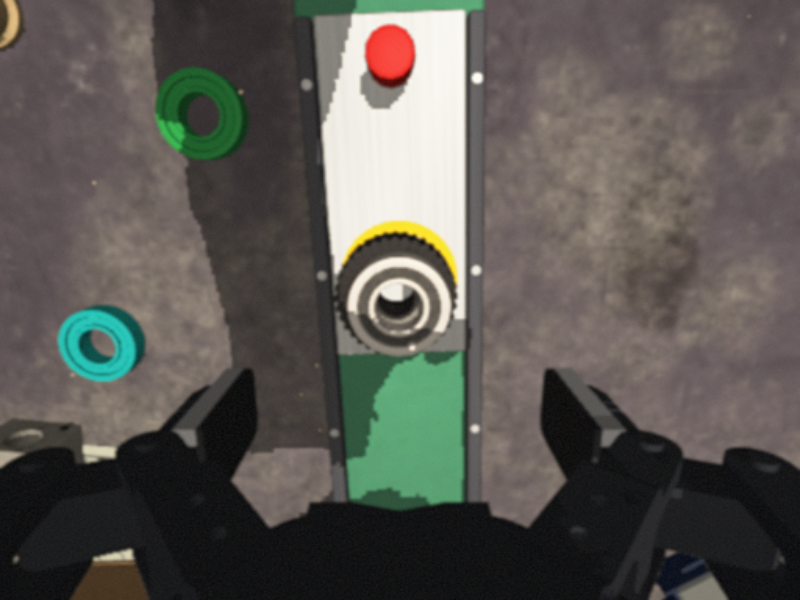

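The bearing sits on the pulley. Its outline is (346..453, 256..356), so its centre is about (399,306).

Emit:
drive_tool:
  plan:
    - [0.2,-0.4,0,0,0,0,0.5]
    - [0.45,-0.65,0,0,0,0,0.5]
    - [0.45,-0.7,0,0,0,0,0.5]
    - [0.45,-0.7,0.1,0,0,0,0.5]
    - [0.45,-0.7,0.1,0,0,0,0.5]
    - [0.45,-0.7,0.2,0,0,0,0.5]
    - [0.45,-0.7,0.2,0,0,0,0.5]
    - [0.45,-0.7,0.2,0,0,0,0.5]
    - [0.3,-0.5,0.2,0,0,0,0.5]
    - [0.15,-0.25,0.15,0,0,0,0.5]

```text
time_s: 23.2
tool_pos: [0.4528, -0.3456, 0.1389]
ee_rot: [3.142, -0.004, 3.138]
wrist_force: [0.3, -0.0, -0.2]
opening: 0.064
grasp_force: 0.0
```

Emit:
drive_tool:
  plan:
    - [0,0,0,0,0,0,0.5]
    - [0,0,0,0,0,0,0.5]

```text
time_s: 23.4
tool_pos: [0.4571, -0.3415, 0.1402]
ee_rot: [3.14, -0.0, -3.14]
wrist_force: [0.7, -0.2, -0.0]
opening: 0.0646
grasp_force: 0.0
```

```bash
python3 - <<'E'
from h import *
d=np.load("pics/w9.npy",allow_pickle=True).item(); print("bearing",ray(d,399.5/1.5625,306/1.5625,.0885))
d=cam("wrist"); im=d['image']; np.save("pics/w10.npy",d,allow_pickle=True); cv2.imwrite("pics/w10.png",cv2.resize(im,(800,600)))
o=get_obs(); print(o['tool_pos'],o['opening'])
E
```

```text
bearing [ 0.60952216 -0.10167583  0.0885    ]
[ 0.45781249 -0.34102845  0.1405534 ] 0.0640444659253879
```

View pics/w10.png

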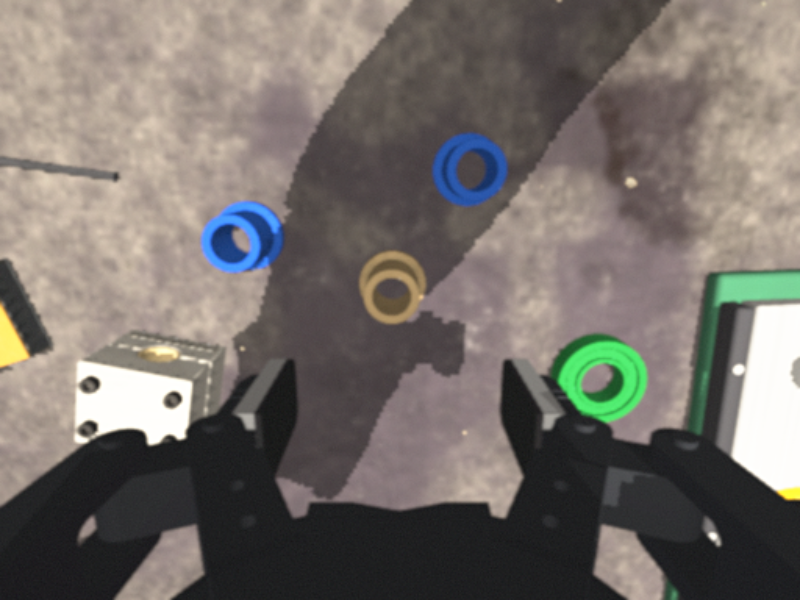

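The bush's top ring is at (391,297) and its flange centre is at (392,283). The shaft clamp's near edge is at about (222,345), and the blue look-alikes are at (240,237) and (470,170).

```bash
python3 - <<'E'
from h import *
d=np.load("pics/w10.npy",allow_pickle=True).item(); f=lambda u,v,z:ray(d,u/1.5625,v/1.5625,z)
a=f(391,297,.034);b=f(392.5,283.5,.008);p=(a+b)/2; t=get_obs()['tool_pos']; print(a,b,-(p-t)[0]/.04,(p-t)[1]/.04,(t[2]-.028)/.04)
print("clamp",f(224,345,.055))
E
```

```text
[ 0.45475831 -0.34485617  0.034     ] [ 0.4537731 -0.3443717  0.008    ] 0.08866972836398812 -0.08963719792658004 2.813834967663065
clamp [ 0.47316021 -0.42463332  0.055     ]
```

Emit:
drive_tool:
  plan:
    - [0.09,-0.09,0.3,0,0,0,0.4]
    - [0,0,0.5,0,0,0,0.4]
    - [0,0,0.6,0,0,0,0.4]
    - [0,0,0.6,0,0,0,0.4]
    - [0,0,0.5,0,0,0,0.4]
    - [0,0,0.25,0,0,0,0.4]
    - [0,0,0,0,0,0,0.4]
    - [0,0,0,0,0,0,0.4]

```text
time_s: 24.25
tool_pos: [0.4536, -0.346, 0.0308]
ee_rot: [-3.141, 0.0, -3.14]
wrist_force: [-0.4, -0.1, -0.7]
opening: 0.06
grasp_force: 0.0
```

Emit:
drive_tool:
  plan:
    - [0,0,0,0,0,0,-1]
    - [0,0,0,0,0,0,-1]
    - [0,0,0,0,0,0,-1]
    - [0,0,0,0,0,0,-1]
    - [0,0,0,0,0,0,-1]
    - [0,0,0,0,0,0,-1]

```text
time_s: 24.85
tool_pos: [0.4537, -0.3464, 0.0317]
ee_rot: [-3.141, 0.001, -3.141]
wrist_force: [-0.7, 0.8, 5.5]
opening: 0.0261
grasp_force: 58.9
```

Emit:
drive_tool:
  plan:
    - [0,0,-0.3,0,0,0,-1]
    - [0,0,-0.7,0,0,0,-1]
    - [0,0,-0.8,0,0,0,-1]
    - [0,0,-0.8,0,0,0,-1]
    - [-0.2,0.3,-0.8,0,0,0,-1]
    - [-0.4,0.65,-0.5,0,0,0,-1]
    - [-0.45,0.7,-0.1,0,0,0,-1]
    - [-0.45,0.7,0,0,0,0,-1]
    - [-0.45,0.7,0,0,0,0,-1]
    - [-0.45,0.7,0,0,0,0,-1]

```text
time_s: 25.85
tool_pos: [0.5494, -0.195, 0.1916]
ee_rot: [-3.141, 0.001, -3.141]
wrist_force: [0.1, 0.4, -1.2]
opening: 0.0258
grasp_force: 59.4
```

Emit:
drive_tool:
  plan:
    - [-0.45,0.7,0,0,0,0,-1]
    - [-0.45,0.7,0,0,0,0,-1]
    - [-0.4,0.6,0,0,0,0,-1]
    - [-0.18,0.35,0,0,0,0,-1]
    - [0,0,0,0,0,0,-1]
    - [0,0,0,0,0,0,-1]
    - [0,0,0,0,0,0,-1]

```text
time_s: 26.55
tool_pos: [0.607, -0.1046, 0.1905]
ee_rot: [-3.14, -0.001, 3.14]
wrist_force: [0.0, -0.2, -1.6]
opening: 0.0255
grasp_force: 59.4
```

Emit:
drive_tool:
  plan:
    - [-0.03,0.04,0.2,0,0,0,-1]
    - [0,0,0.4,0,0,0,-1]
    - [0,0,0.5,0,0,0,-1]
    - [0,0,0.4,0,0,0,-1]
    - [0,0,0.14,0,0,0,-1]
    - [0,0,0,0,0,0,-1]
    - [0,0,0,0,0,0,-1]

```text
time_s: 27.25
tool_pos: [0.6097, -0.1008, 0.1253]
ee_rot: [-3.141, 0.001, -3.141]
wrist_force: [-0.3, -0.4, -0.3]
opening: 0.0258
grasp_force: 59.4
```

Emit:
drive_tool:
  plan:
    - [0.01,-0.03,0.09,0,0,0,-1]
    - [0,0,0,0,0,0,-1]
    - [0,0,0,0,0,0,-1]

```text
time_s: 27.55
tool_pos: [0.6091, -0.1017, 0.1216]
ee_rot: [-3.141, 0.0, -3.141]
wrist_force: [0.3, -0.3, -1.0]
opening: 0.0263
grasp_force: 59.4
```

Emit:
drive_tool:
  plan:
    - [0,0,0.03,0,0,0,-1]
    - [0,0,0,0,0,0,-1]
    - [0,0,0,0,0,0,-1]

```text
time_s: 27.85
tool_pos: [0.609, -0.1015, 0.1201]
ee_rot: [3.142, 0.0, -3.141]
wrist_force: [-0.4, -0.1, -0.5]
opening: 0.0259
grasp_force: 59.4
```

Emit:
drive_tool:
  plan:
    - [0,0,0.02,0,0,0,-1]
    - [0,0,0,0,0,0,-1]
    - [0,0,0,0,0,0,-1]

```text
time_s: 28.15
tool_pos: [0.6091, -0.1015, 0.1198]
ee_rot: [-3.142, 0.0, -3.141]
wrist_force: [-2.4, 0.6, 4.5]
opening: 0.0256
grasp_force: 59.9
```

Emit:
drive_tool:
  plan:
    - [0,0,0.02,0,0,0,-1]
    - [0,0,0,0,0,0,-1]
    - [0,0,0,0,0,0,-1]

```text
time_s: 28.45
tool_pos: [0.6098, -0.1015, 0.1197]
ee_rot: [-3.141, 0.002, -3.141]
wrist_force: [-0.8, 0.3, 8.6]
opening: 0.0257
grasp_force: 60.5
```

Emit:
drive_tool:
  plan:
    - [0,0,-0.02,0,0,0,-1]
    - [0,0,0,0,0,0,0.2]
    - [0,0,0,0,0,0,0.2]
    - [0,0,0,0,0,0,0.2]
    - [0,0,-0.3,0,0,0,0.2]
    - [0,0,-0.6,0,0,0,0.2]
    - [0,0,-0.8,0,0,0,0.2]
    - [0,0,-0.8,0,0,0,0.2]
    - [0,0,0,0,0,0,0.2]
    - [0,0,0,0,0,0,0.2]

```text
time_s: 29.45
tool_pos: [0.6094, -0.1017, 0.2207]
ee_rot: [-3.141, 0.002, -3.141]
wrist_force: [-0.4, 0.0, -0.2]
opening: 0.0516
grasp_force: 0.0
```

```bash
python3 - <<'E'
from h import *
d=cam("wrist"); im=d['image']; np.save("pics/w11.npy",d,allow_pickle=True); cv2.imwrite("pics/w11.png",cv2.resize(im,(800,600)))
hsv=cv2.cvtColor(im,cv2.COLOR_BGR2HSV); H,S,V=[hsv[...,i].astype(int) for i in range(3)]
k,l,st,c=cv2.connectedComponentsWithStats(((S>150)&((H<8)|(H>172))).astype(np.uint8))
for i in range(1,k):
    if st[i,4]>100: print(st[i],ray(d,*c[i],.07))
o=get_obs(); print(o['tool_pos'],o['opening'])
E
```

```text
[236  28  27  34 697] [ 0.49184278 -0.10662542  0.07      ]
[ 0.60860829 -0.10166953  0.21946811] 0.05063280303861041
```

View pics/w11.png

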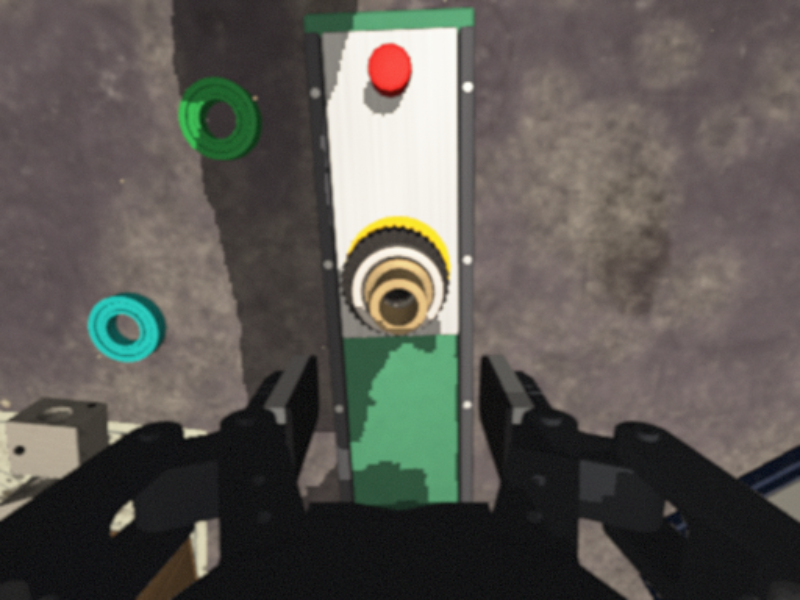

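The bush stands upright in the middle of the bearing at (398,295), and the whole stack is centred. The red knob is at (390,67).

Emit:
drive_tool:
  plan:
    - [0.3,0,0,0,0,0,0.2]
    - [0.6,-0.02,0,0,0,0,0.2]
    - [0.7,-0.04,0,0,0,0,0.2]
    - [0.7,-0.04,0,0,0,0,0.2]
    - [0.5,-0.02,0,0,0,0,0.2]
    - [0.2,0,0.1,0,0,0,0.2]
    - [0,0,0.4,0,0,0,0.2]
    - [0,0,0.6,0,0,0,0.2]
    - [0,0,0.5,0,0,0,0.2]
    - [0,0,0.2,0,0,0,0.2]

```text
time_s: 30.5
tool_pos: [0.4881, -0.1061, 0.1449]
ee_rot: [3.141, -0.004, -3.14]
wrist_force: [0.1, 0.1, -0.3]
opening: 0.0513
grasp_force: 0.0
```

Emit:
drive_tool:
  plan:
    - [0,0,0,0,0,0,0.2]
    - [0,0,0,0,0,0,0.2]

```text
time_s: 30.7
tool_pos: [0.4895, -0.1064, 0.1474]
ee_rot: [3.141, 0.0, -3.141]
wrist_force: [0.1, 0.1, -0.3]
opening: 0.0513
grasp_force: 0.0
```

Emit:
drive_tool:
  plan:
    - [0.02,0,0.3,0,0,0,0.2]
    - [0,0,0.5,0,0,0,0.2]
    - [0,0,0.6,0,0,0,0.2]
    - [0,0,0.5,0,0,0,0.2]
    - [0,0,0.33,0,0,0,0.2]
    - [0,0,0,0,0,0,0.2]
    - [0,0,0,0,0,0,0.2]

```text
time_s: 31.4
tool_pos: [0.4889, -0.1066, 0.0588]
ee_rot: [-3.141, 0.001, -3.141]
wrist_force: [0.0, 0.5, 0.8]
opening: 0.0517
grasp_force: 0.0
```

Emit:
drive_tool:
  plan:
    - [0,0,0,0,0,0,-1]
    - [0,0,0,0,0,0,-1]
    - [0,0,0,0,0,0,-1]
    - [0,0,0,0,0,0,-1]
    - [0,0,0,0,0,0,-1]

```text
time_s: 31.9
tool_pos: [0.4889, -0.1068, 0.0593]
ee_rot: [-3.141, 0.002, -3.141]
wrist_force: [-0.6, -0.5, 5.6]
opening: 0.0232
grasp_force: 58.5
```

Emit:
drive_tool:
  plan:
    - [-0.02,0,0,0,0,0,-1]
    - [-0.04,0.001,0,0,0,0,-1]
    - [-0.06,0.002,0,0,0,0,-1]
    - [-0.08,0.003,0,0,0,0,-1]
    - [-0.1,0.003,0,0,0,0,-1]
    - [-0.12,0.004,0,0,0,0,-1]
    - [-0.12,0.004,0,0,0,0,-1]
    - [-0.12,0.004,0,0,0,0,-1]
    - [-0.12,0.004,0,0,0,0,-1]
    - [-0.12,0.004,0,0,0,0,-1]

```text
time_s: 32.9
tool_pos: [0.524, -0.1055, 0.0594]
ee_rot: [-3.141, -0.0, -3.141]
wrist_force: [-2.5, 0.1, 7.9]
opening: 0.0233
grasp_force: 58.5
```

Emit:
drive_tool:
  plan:
    - [-0.12,0.004,0,0,0,0,-1]
    - [-0.12,0.004,0,0,0,0,-1]
    - [-0.12,0.004,0,0,0,0,-1]
    - [-0.12,0.004,0,0,0,0,-1]
    - [-0.12,0.004,0,0,0,0,-1]
    - [-0.12,0.004,0,0,0,0,-1]
    - [-0.12,0.004,0,0,0,0,-1]
    - [-0.12,0.004,0,0,0,0,-1]
    - [-0.12,0.004,0,0,0,0,-1]
    - [-0.12,0.004,0,0,0,0,-1]

```text
time_s: 33.9
tool_pos: [0.572, -0.1037, 0.0594]
ee_rot: [-3.141, -0.0, -3.141]
wrist_force: [-1.8, 0.2, 6.9]
opening: 0.0231
grasp_force: 58.4
```

Emit:
drive_tool:
  plan:
    - [-0.12,0.004,0,0,0,0,-1]
    - [-0.12,0.004,0,0,0,0,-1]
    - [-0.12,0.004,0,0,0,0,-1]
    - [-0.12,0.004,0,0,0,0,-1]
    - [-0.12,0.004,0,0,0,0,-1]
    - [-0.12,0.004,0,0,0,0,-1]
    - [-0.12,0.004,0,0,0,0,-1]
    - [-0.12,0.004,0,0,0,0,-1]
    - [-0.12,0.004,0,0,0,0,-1]
    - [-0.12,0.004,0,0,0,0,-1]

```text
time_s: 34.9
tool_pos: [0.62, -0.102, 0.0594]
ee_rot: [-3.141, -0.0, -3.141]
wrist_force: [-2.1, 0.5, 5.3]
opening: 0.0229
grasp_force: 58.4
```

Emit:
drive_tool:
  plan:
    - [-0.12,0.004,0,0,0,0,-1]
    - [-0.12,0.004,0,0,0,0,-1]
    - [-0.12,0.004,0,0,0,0,-1]
    - [-0.12,0.004,0,0,0,0,-1]
    - [-0.1,0.003,0,0,0,0,-1]
    - [-0.08,0.003,0,0,0,0,-1]
    - [-0.06,0.002,0,0,0,0,-1]
    - [-0.05,0.001,0,0,0,0,-1]
    - [-0.04,0.001,0,0,0,0,-1]
    - [0,0,0,0,0,0,-1]

```text
time_s: 35.9
tool_pos: [0.6439, -0.1011, 0.0593]
ee_rot: [-3.141, -0.018, -3.141]
wrist_force: [-20.9, 1.5, 23.2]
opening: 0.0234
grasp_force: 60.4
```

```bash
python3 - <<'E'
from h import *
d=np.load("pics/top0.npy",allow_pickle=True).item(); r=ray(d,415/1.5625,177.5/1.5625,.295); print("ram",r, "travel", np.hypot(*(r[:2]-[.6092,-.1023])))
d=cam("scene"); im=d['image']; c=im[80:260,200:380]; cv2.imwrite("pics/s2.png",cv2.resize(c,(600,600),interpolation=cv2.INTER_CUBIC))
o=get_obs(); print(o['tool_pos'],o['wrist_force'],o['moment'],o['q'])
E
```

```text
ram [ 0.76058547 -0.0980858   0.295     ] travel 0.1514441125677969
[ 0.64392581 -0.10120044  0.059355  ] [-20.87783052   1.72832204  22.88510133] [0.31665546 3.99803575 0.06770992] [ 0.20102943  0.86793444 -0.15413859  1.62257638  0.19008349  0.68351885
  1.52162985]
```

View pics/s2.png

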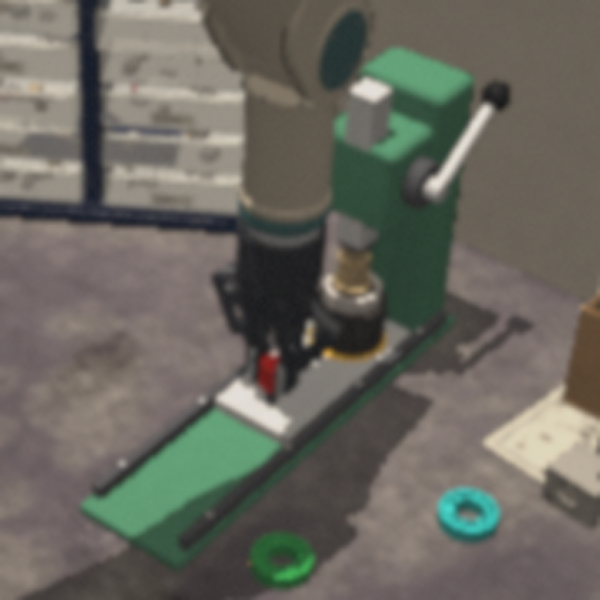

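The stack stands upright under the ram with a gap, bush at (352,268), with the carriage at its stop. The travel of about 0.153 m matches the ram-to-seat distance measured before. I will ease the preload and then let go.

Emit:
drive_tool:
  plan:
    - [0.06,0,0,0,0,0,-1]
    - [0.06,0,0,0,0,0,-1]
    - [0.06,0,0,0,0,0,-1]
    - [0.04,0,0,0,0,0,-1]
    - [0,0,0,0,0,0,-1]
    - [0,0,0,0,0,0,-1]

```text
time_s: 36.55
tool_pos: [0.6438, -0.1011, 0.0594]
ee_rot: [-3.141, 0.0, -3.141]
wrist_force: [-3.9, -0.3, 8.5]
opening: 0.0233
grasp_force: 58.7
```

Emit:
drive_tool:
  plan:
    - [0,0,0,0,0,0,0.2]
    - [0,0,0,0,0,0,0.2]
    - [0,0,0,0,0,0,0.2]
    - [0,0,0,0,0,0,0.2]
    - [0,0,-0.2,0,0,0,0.2]
    - [0,0,-0.5,0,0,0,0.2]
    - [0.2,0,-0.6,0,0,0,0.2]
    - [0.5,0,-0.6,0,0,0,0.2]
    - [0.8,0,-0.5,0,0,0,0.2]
    - [0.8,0,0,0,0,0,0.2]

```text
time_s: 37.55
tool_pos: [0.5531, -0.1011, 0.1573]
ee_rot: [-3.141, 0.006, -3.141]
wrist_force: [0.7, -0.2, 0.3]
opening: 0.0514
grasp_force: 0.0
```

Emit:
drive_tool:
  plan:
    - [0.8,0,-0.3,0,0,0,0.2]
    - [0.5,0,0,0,0,0,0.2]
    - [0,0,0,0,0,0,0.2]
    - [0,0,0,0,0,0,0.2]
    - [0,0,0,0,0,0,0.2]

```text
time_s: 38.05
tool_pos: [0.5014, -0.101, 0.1663]
ee_rot: [3.142, 0.002, -3.14]
wrist_force: [0.4, 0.3, -0.9]
opening: 0.0513
grasp_force: 0.0
```

```bash
python3 - <<'E'
from h import *
d=cam("wrist"); im=d['image']; hsv=cv2.cvtColor(im,cv2.COLOR_BGR2HSV); H,S,V=[hsv[...,i].astype(int) for i in range(3)]
k,l,st,c=cv2.connectedComponentsWithStats(((S>150)&((H<8)|(H>172))).astype(np.uint8))
for i in range(1,k):
    if st[i,4]>100: print("knob",st[i],ray(d,*c[i],.07))
d=cam("scene"); im=d['image']; hsv=cv2.cvtColor(im,cv2.COLOR_BGR2HSV); H,S,V=[hsv[...,i].astype(int) for i in range(3)]
m=((S>75)&(H>10)&(H<25)&(V>70)).astype(np.uint8); m[:,:290]=0;m[:,325:]=0;m[:140]=0;m[185:]=0
k,l,st,c=cv2.connectedComponentsWithStats(m)
for i in range(1,k):
    if st[i,4]>20: print("brass/yellow",st[i],c[i])
for z in (.0885,.1225): print(proj(d,[.7625,-.097,z]))
o=get_obs(); print(o['tool_pos'],o['wrist_force'],o['time_s'])
E
```

```text
brass/yellow [300 155  11  13 111] [305.53153153 161.52252252]
brass/yellow [293 175   8  10  33] [295.54545455 180.27272727]
(np.float64(305.1532519403753), np.float64(165.20635611033887))
(np.float64(305.9824481467978), np.float64(156.2656473062225))
[ 0.50096436 -0.10094658  0.1659683 ] [-0.02002306 -0.2479651  -0.3966402 ] 38.15
```

```bash
python3 -c "
from plant import *
print(finish_job())"
```

```text
the job is handed in; nothing more can be done
None
```

The job is handed in: ring, pulley, bearing and bush are stacked on the seat, and the carriage was slid until it stopped firmly under the ram and then released, with the black knob and shaft clamp left alone; the hand-in returned no verdict.

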